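# Sort left-hand and right-hand mount brackets

## Task

The two loose red brackets on the table are mirror images, one left-hand and one right-hand; each tray already holds one example bracket. Put each loose bracket into the tray whose example has the same hand, standing on its foot on the tray floor beside the example; set them down rather than drop them. Keep the examples standing in their trays and leave the other things on the table where they are.

Things in the scene. Friction and masses are not known exactly. Their poses are not given: they have to be found in the camera images.
- bracket_left_center (a point): Centre of the loose left-hand red bracket, 50x34x42 mm (x, y, z), about 0.1 kg, any yaw, foot down. Foot plate 6 mm thick under all of it. Long wall 42 mm high, 8 thick, along x at y = +13 mm: pinch it from above. End plate 30 high, 6 thick, across x = +22 mm; other side and end open. From above, end plate pointing away from you, the long wall is on the left.
- bracket_right_center (a point): Centre of the loose right-hand red bracket, 50x34x42 mm (x, y, z), about 0.1 kg, any yaw, foot down. Foot plate 6 mm thick under all of it. Long wall 42 mm high, 8 thick, along x at y = -13 mm: pinch it from above. End plate 30 high, 6 thick, across x = +22 mm; other side and end open. From above, end plate pointing away from you, the long wall is on the right.
- sample_left_center (a point): Centre of the left-hand example, same shape, size and axes as the loose left-hand bracket. It stands loose in the blue tray, its long wall next to the tray's +y end, its end plate towards the tray's +x.
- sample_right_center (a point): Centre of the right-hand example, same shape, size and axes as the loose right-hand bracket. It stands loose in the yellow tray, its long wall next to the tray's +y end, its end plate towards the tray's -x.
- tray_left: Blue open tray, fixed, for left-hand brackets. Outside 90 (x) x 120 (y) mm, walls 4 mm thick and 15 mm high, inner floor 4 mm above the origin. Origin: centre of the underside, on the table. The left-hand example bracket takes up the +y end, from y = about +17 mm to the wall; the rest is free.
- tray_right: Yellow open tray, fixed, for right-hand brackets. Outside 90 (x) x 120 (y) mm, walls 4 mm thick and 15 mm high, inner floor 4 mm above the origin. Origin: centre of the underside, on the table. The right-hand example bracket takes up the +y end, from y = about +17 mm to the wall; the rest is free.
- usb_stick: Bystander, to be left alone: blue memory stick, 46 mm long, lying; origin at the centre of its underside.
- hex_driver: Bystander, to be left alone: hex driver with a green handle, 213 mm long, lying; origin at the centre of its underside.
- screw_tin: Bystander, to be left alone: round metal tin, 66 mm across, 27 mm high; origin at the centre of its underside.
- marker_pen: Bystander, to be left alone: white and black marker pen, 135 mm long, lying; origin at the centre of its underside.
- lens_tube: Bystander, to be left alone: black lens tube, 30 mm across and high, standing; origin at the centre of its underside.
- fork_clamp: Bystander, to be left alone: black slotted clamp, 62x28x10 mm, lying; origin at the centre of its underside.
- tape_roll: Bystander, to be left alone: roll of black tape, 58 mm across, 19 mm high; origin at the centre of its underside.
There are look-alikes about, which are no part of the job. What is shaped like the part that bears bracket_left_center but green is not meant.

How it is judged:
At the end, for the whole second after the job is handed in: Both left-hand brackets are in the blue tray, both right-hand ones in the yellow: centre within the tray outline (45 mm of its centre in x, 60 mm in y), standing on the tray floor (tilt under 0.15 rad, centre at most 32 mm above the tray underside), at rest (under 20 mm/s) (x of bracket_left_center in the frame of tray_left between -0.045 and 0.045 m and y of bracket_left_center in the frame of tray_left between -0.06 and 0.06 m and z of each of bracket_left_center, sample_left_center in the frame of tray_left below 0.032 m and angle between each of bracket_left_center, sample_left_center, bracket_right_center, sample_right_center's own z axis and vertical below 0.15 rad and linear speed of each of bracket_left, sample_left, bracket_right, sample_right below 0.02 m/s and x of sample_left_center in the frame of tray_left between -0.045 and 0.045 m and y of sample_left_center in the frame of tray_left between -0.06 and 0.06 m and x of bracket_right_center in the frame of tray_right between -0.045 and 0.045 m and y of bracket_right_center in the frame of tray_right between -0.06 and 0.06 m and z of each of bracket_right_center, sample_right_center in the frame of tray_right below 0.032 m and x of sample_right_center in the frame of tray_right between -0.045 and 0.045 m and y of sample_right_center in the frame of tray_right between -0.06 and 0.06 m); the robot touches nothing.
It fails at once if the left-hand bracket is dropped: it is in the air touching nothing, its centre more than 55 mm above the table (a fall of more than about 30 mm) (height (world z) of bracket_left_center above 0.055 m and contact force between bracket_left and anything else below 0.01 N).
It fails at once if the right-hand bracket is dropped: it is in the air touching nothing, its centre more than 55 mm above the table (a fall of more than about 30 mm) (height (world z) of bracket_right_center above 0.055 m and contact force between bracket_right and anything else below 0.01 N).
It fails at once if a bystander is moved more than 30 mm (distance of any of usb_stick, hex_driver, screw_tin, marker_pen, lens_tube, fork_clamp, tape_roll from where it was at the start of the episode above 0.03 m).
It also fails if it takes over 54 s, if anything falls off the work surface, if the arm or the gripper's body presses on something with over 40 N, if the wrist force passes 120 N, or if a joint passes its speed limit or range.

## Robot

A 7-joint arm with a two-finger parallel gripper is mounted at the origin on a cart in front of the work surface, level with it; the furniture and walls round the work are solid. World frame = base frame: x ahead of the robot, y to its left, z up, the work surface at z = 0. Lengths are in m, angles in rad, forces in N, time in s.
With the tool pointing down it reaches from about 0.425 to 0.95 m from the base axis. Payload 4.7 kg.
Tool frame: the origin (TCP) lies at the very end of the fingers, on their centre line; the grasp point (between the pads) lies hold_point_z behind it (hold_point_z is the distance from the TCP to the grasp point, in m); z points along the fingers, y is the line along which they close (so a half turn about z gives the same grasp; the last joint's range is limited). The gripper opens to 85 mm and grips with 20 to 120 N. Pads are 22 mm wide; open, the fingers measure 114 mm over their backs; the gripper's body (76 mm by 85 mm) begins 54 mm behind the grasp point. The pads swing forward as they close: fully open they stand 13 mm farther back than shut.
Start: joints at [-1.203, 0.469, -0.049, 1.532, 0.024, 1.141, -0.082], TCP at [0.261, 0.623, 0.207] pointing down, gripper open.
Joint ranges: [-2.59, 2.59], [-0.33, 1.99], [-1.39, 1.29], [0.1, 2.45], [-1.04, 4.18], [0.21, 1.99], [-2.66, 2.66]. Speed limits (rad/s): [2.57, 2.57, 3.14, 3.14, 3.14, 3.14, 3.14].

## Interface

Orientations are given as a 3x3 rotation matrix whose columns are the frame's x, y, z axes.
In Python, from bench import get_obs, get_image, hand_in, hold_point_z gives the robot as it stands.
- The arm moves only by the shell command python3 -m jog 'ROWS' [OPENING]. ROWS is JSON, a list of rows, each a list of 2 entries, a list of its own where there are three numbers: the shift along the tool's x, y, z in m, then the turn about the tool's z in degrees. A call has 1 to 8 rows; each row shifts and turns the commanded pose from where the row before left it, along the tool's axes as they then stand; what a row does not reach is not made up. A row lasts 1/12 s, in which the tool goes at most 41.7 mm and 7.16 degrees, less where a joint would pass 70% of its speed; a pose out of reach is approached as far as the arm can. A call with a gripper value outside its range is refused whole. OPENING is the gripper command: -1 is fully open, 1 is shut, values between are in proportion, set as the call begins (- or left out, the last holds). The fingers move at their own pace and stop on an object; the grip force is fixed at half the most. Time passes only in rows, so rows that do not move let the fingers close. It gives the time, the measured TCP pose, the force, the opening and the grip force at its end, in the units of the state.
- get_obs(): the state, without advancing time (a new reading comes with each control period).
- get_image(name): name is "side" or "top" or "wrist"; returns a dict with "img" (400x640x3 uint8, red, green, blue), "z_map" (400x640 float32, m along the optical axis (not along the pixel's ray), 0 where there is no reading), "fx", "fy", "cx", "cy" (pixels), "dist_coeffs" ([k1, k2, p1, p2, k3] as OpenCV has them; the pictures are not rectified), "pose" (4x4, takes a point from camera to world coordinates); the wrist camera has in their place "mount" (4x4, takes a point from camera to tool coordinates, whose origin is the TCP and whose axes are the flange's). Camera axes: x right, y down, z forward; pixel columns grow to the right and rows downward; lengths in m; the calibration is good to about 2 mm. A picture is of the moment at which its call begins: read the wrist's pose just before it.
- hand_in(): hands the job in; it is judged then, once.
The state is a dict: "time_s": time; "q": joint angles; "joint_velocities": joint speeds; "tau": joint torques, N m; "ee_pos": TCP position; "ee_rot": TCP orientation; "force": force on the tool from outside, world axes, zero at the start; "moment": the same for the moment, N m; "grip_width": opening from 0.0 (shut) to 1.0 (fully open); "gripper_force": force on a finger pad.
Only numpy, scipy, OpenCV 4.12 (cv2) and the standard library are available. Lean on these libraries where they do the work, as an engineer would, in place of code of your own. Each camera call takes 0.05 s, during which the arm holds its last target. There are 200 camera calls.

## Working session

There is one attempt and no reset: what is moved stays moved. The work goes in short steps, Python scripts to look and compute and a shell command to move; the robot and the scene stay as the last step left them, time stands still between calls to the robot, and variables do not carry over. Pictures are saved under pics/ and viewed, at most 10 in all, crops included, and the job is handed in when it is done.

```bash
ls; mkdir -p pics; cat > h.py <<'E'
import numpy as np, cv2
from bench import get_obs, get_image, hand_in, hold_point_z
def snap(name, fn):
    o=get_obs(); d=get_image(name)
    if 'pose' not in d:
        T=np.eye(4); T[:3,:3]=np.array(o['ee_rot']).reshape(3,3); T[:3,3]=o['ee_pos']
        d['pose']=T@np.array(d['mount'])
    cv2.imwrite('pics/'+fn+'.png', d['img'][:,:,::-1])
    np.savez('pics/'+fn+'.npz', **{k:np.array(v) for k,v in d.items()})
    return d
def load(fn): return dict(np.load('pics/'+fn+'.npz'))
def world(d,uv):
    uv=np.array(uv,float).reshape(-1,2)
    K=np.array([[d['fx'],0,d['cx']],[0,d['fy'],d['cy']],[0,0,1]],float)
    n=cv2.undistortPoints(uv.reshape(-1,1,2),K,np.array(d['dist_coeffs'],float)).reshape(-1,2)
    z=np.array([d['z_map'][int(round(v)),int(round(u))] for u,v in uv])
    P=np.c_[n*z[:,None],z]; T=np.array(d['pose'])
    return P@T[:3,:3].T+T[:3,3]
def cloud(d):
    vv,uu=np.mgrid[0:400,0:640]
    return world(d,np.c_[uu.ravel(),vv.ravel()]).reshape(400,640,3)
E
python3 - <<'E'
from h import *
d=snap('top','top1'); snap('side','side1')
print(hold_point_z, get_obs()['time_s'], np.round(d['pose'],3))
print(np.round(get_obs()['ee_rot'],3))
E
```

```text
pics
0.0187 0.1 [[ 0.051 -0.978  0.2    0.291]
 [-0.999 -0.05   0.013 -0.118]
 [-0.003 -0.201 -0.98   1.48 ]
 [ 0.     0.     0.     1.   ]]
[[-0.922  0.386 -0.001]
 [ 0.386  0.922 -0.002]
 [-0.    -0.002 -1.   ]]
```

View pics/top1.png

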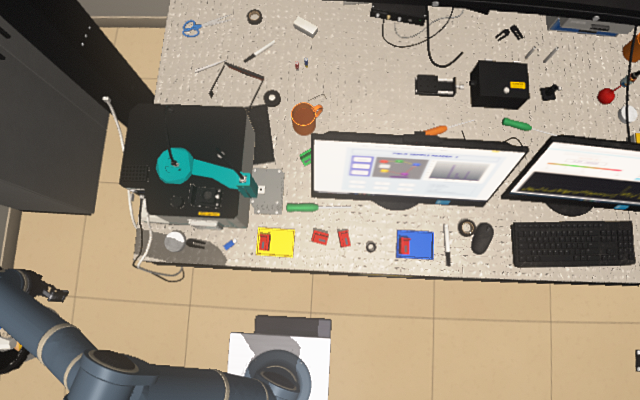

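View pics/side1.png

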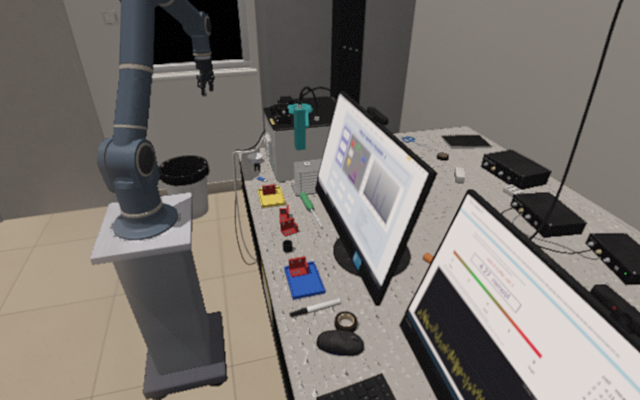

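The top view shows red candidates: loose brackets at (320,237) and (344,238), and examples at (265,241) in the yellow tray and (405,245) in the blue. The green look-alike is at (306,157). Next I'll check these in a close crop and measure them.

```bash
python3 - <<'E'
from h import *
d=load('top1'); im=cv2.imread('pics/top1.png')
c=im[218:272,245:440]; cv2.imwrite('pics/crop1.png',cv2.resize(c,None,fx=4,fy=4,interpolation=cv2.INTER_CUBIC))
W=cloud(d)
hsv=cv2.cvtColor(im,cv2.COLOR_BGR2HSV)
def m(lo,hi):
    a=cv2.inRange(hsv,lo,hi); a[:200]=0; a[275:]=0; a[:,:215]=0;a[:,460:]=0; return a
for n,a in (('red',m((0,120,60),(8,255,255))|m((172,120,60),(180,255,255))),('yel',m((22,120,80),(35,255,255))),('blue',m((100,120,60),(125,255,255)))):
    k,l,s,cc=cv2.connectedComponentsWithStats(a)
    for i in range(1,k):
        if s[i,4]<20: continue
        P=W[l==i]; print(n,s[i],np.round(np.percentile(P,[2,50,98],axis=0),3).tolist())
print(np.round(world(d,[(301,207),(340,207),(371,246),(447,245),(440,200),(320,180),(400,190),(230,244),(262,190),(320,150),(410,140)]),3).tolist())
# monitor lower edge heights
for y in (0.2,0.1,0,-0.1,-0.2,-0.3):
    s=(abs(W[...,1]-y)<.02)&(W[...,2]>.06)&(W[...,0]>.4)&(W[...,0]<.95); Q=W[s]
    if len(Q): print(y,np.round([Q[:,0].min(),Q[:,2].min(),Q[:,2].max(),Q[Q[:,0].argmin(),2]],3))
E
```

```text
red [312 230  16  15 163] [[0.446, -0.132, -0.0], [0.468, -0.107, 0.009], [0.485, -0.085, 0.048]]
red [338 230  13  17 139] [[0.438, -0.205, -0.001], [0.469, -0.185, 0.009], [0.491, -0.169, 0.047]]
red [259 234  11  16 127] [[0.416, 0.051, 0.005], [0.444, 0.068, 0.015], [0.463, 0.084, 0.052]]
red [400 237  10  17 132] [[0.428, -0.396, 0.006], [0.454, -0.381, 0.014], [0.474, -0.363, 0.051]]
yel [256 227  39  30 859] [[0.4, -0.023, -0.003], [0.444, 0.025, 0.005], [0.49, 0.093, 0.019]]
blue [440 201  10   3  24] [[0.58, -0.5, 0.096], [0.582, -0.49, 0.107], [0.585, -0.478, 0.117]]
blue [397 230  37  29 778] [[0.415, -0.475, -0.001], [0.461, -0.43, 0.006], [0.5, -0.359, 0.019]]
blue [224 241  10   8  42] [[0.415, 0.171, 0.004], [0.427, 0.185, 0.009], [0.439, 0.197, 0.015]]
[[0.559, -0.043, 0.028], [0.568, -0.17, 0.017], [0.447, -0.277, 0.002], [0.46, -0.521, 0.018], [0.585, -0.472, 0.12], [0.609, -0.102, 0.201], [0.597, -0.338, 0.176], [0.429, 0.181, 0.009], [0.593, 0.077, 0.103], [0.646, -0.1, 0.37], [0.658, -0.315, 0.445]]
0.2 [0.466 0.066 0.299 0.151]
0.1 [0.546 0.06  0.379 0.064]
0 [0.554 0.06  0.105 0.09 ]
-0.1 [0.579 0.06  0.827 0.089]
-0.2 [0.579 0.081 0.836 0.088]
-0.3 [0.579 0.082 0.845 0.091]
```

View pics/crop1.png

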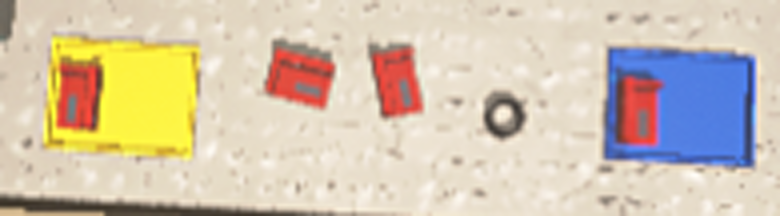

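The crop shows the yellow example at (80,95), loose A at (300,72), loose B at (396,80), and the blue example at (640,110). The lens tube is at (505,115). At this resolution I can't tell which hand the loose ones are, so the wrist camera will decide. I'll check the path clearance first.

```bash
cat >> h.py <<'E'
def to(wps, yaw=None):
    """tool-frame shifts from commanded (measured) pose through world waypoints"""
    o=get_obs(); R=np.array(o['ee_rot']).reshape(3,3); p=np.array(o['ee_pos'])
    print('t',o['time_s'],'p',p.round(4),'xaxis yaw',np.degrees(np.arctan2(R[1,0],R[0,0])).round(1))
    for w in wps:
        s=R.T@(np.array(w)-p); n=int(np.ceil(np.linalg.norm(s)/.04)); print(w,'shift',s.round(4),'rows',n,'each',(s/n).round(4)); p=np.array(w)
E
python3 - <<'E'
from h import *
W=np.concatenate([cloud(load('top1')).reshape(-1,3),cloud(load('side1')).reshape(-1,3)])
W=W[(W[:,2]>0.03)]
for x in np.arange(.2,.56,.05):
    print(round(x,2),[ (lambda q: round(float(np.percentile(q,98)),2) if len(q)>2 else 0)(W[(abs(W[:,0]-x)<.025)&(abs(W[:,1]-y)<.05),2]) for y in np.arange(-.5,.7,.1)])
to([(.36,.32,.30),(.43,0,.30),(.41,-.14,.26)])
m=get_image('wrist'); print(np.round(m['mount'],3),m['fx'])
E
```

```text
0.2 [0, 0, 0, 0, 0, 0, 0, 0.75, 0.72, 0.71, 0.66, 0.54]
0.25 [0, 0, 0, 0, 0, 0, 0, 0, 0, 0.66, 0.65, 0.52]
0.3 [0, 0, 0, 0, 1.48, 0, 0, 0, 0, 0, 0.58, 0.58]
0.35 [0, 0, 0, 0, 0, 0, 0, 0, 0, 0, 0, 0]
0.4 [0, 0, 0, 0, 0, 0, 0.05, 0, 0.04, 0.03, 0, 0]
0.45 [0, 0.05, 0.04, 0.05, 0.05, 0.05, 0.05, 0.16, 0.17, 0.07, 0.08, 0]
0.5 [0, 0.05, 0, 0.05, 0.05, 0, 0.24, 0.29, 0.27, 0.24, 0.12, 0]
0.55 [0, 0, 0, 0, 0.03, 0.1, 0.34, 0.3, 0.25, 0.26, 0.26, 0]
t 0.1 p [0.2606 0.622  0.2057] xaxis yaw 157.3
(0.36, 0.32, 0.3) shift [-0.2084 -0.2403 -0.0939] rows 9 each [-0.0232 -0.0267 -0.0104]
(0.43, 0, 0.3) shift [-0.1882 -0.2681  0.0005] rows 9 each [-0.0209 -0.0298  0.0001]
(0.41, -0.14, 0.26) shift [-0.0357 -0.1368  0.0402] rows 4 each [-0.0089 -0.0342  0.0101]
[[ 0.001 -0.964 -0.267  0.069]
 [ 1.     0.001  0.001 -0.001]
 [-0.001 -0.267  0.964 -0.167]
 [ 0.     0.     0.     1.   ]] 292.83150753882444
```

```bash
python3 -m jog '[[[-0.026,-0.030,-0.012],0],[[-0.026,-0.030,-0.012],0],[[-0.026,-0.030,-0.012],0],[[-0.026,-0.030,-0.012],0],[[-0.026,-0.030,-0.012],0],[[-0.026,-0.030,-0.012],0],[[-0.026,-0.030,-0.012],0],[[-0.026,-0.030,-0.012],0]]' -1
python3 -m jog '[[[-0.021,-0.030,0],0],[[-0.021,-0.030,0],0],[[-0.021,-0.030,0],0],[[-0.021,-0.030,0],0],[[-0.021,-0.030,0],0],[[-0.021,-0.030,0],0],[[-0.021,-0.030,0],0],[[-0.021,-0.030,0],0]]'
python3 -c "
from h import *
to([(.43,-.145,.27)])"
```

```text
time_s: 0.82
ee_pos: [0.36, 0.3187, 0.303]
ee_rot: [[-0.922, 0.386, -0.0], [0.386, 0.922, 0.0], [0.0, -0.0, -1.0]]
force: [1.1, 0.4, 0.4]
grip_width: 1.001
gripper_force: 0.0
time_s: 1.48
ee_pos: [0.4219, 0.0327, 0.3026]
ee_rot: [[-0.922, 0.386, 0.0], [0.386, 0.922, 0.001], [0.0, 0.001, -1.0]]
force: [0.7, 0.1, 0.5]
grip_width: 0.999
gripper_force: 0.0
t 1.4833 p [0.4219 0.0327 0.3026] xaxis yaw 157.3
(0.43, -0.145, 0.27) shift [-0.0762 -0.1608  0.0325] rows 5 each [-0.0152 -0.0322  0.0065]
```

```bash
python3 -m jog '[[[-0.0152,-0.0322,0.0065],0],[[-0.0152,-0.0322,0.0065],0],[[-0.0152,-0.0322,0.0065],0],[[-0.0152,-0.0322,0.0065],0],[[-0.0152,-0.0322,0.0065],0],[[0,0,0],0],[[0,0,0],0]]'
python3 -c "
from h import *
snap('wrist','w1')"
```

```text
time_s: 2.07
ee_pos: [0.4292, -0.145, 0.2697]
ee_rot: [[-0.92, 0.391, -0.001], [0.391, 0.92, 0.0], [0.001, -0.0, -1.0]]
force: [-1.2, 0.4, 0.1]
grip_width: 0.999
gripper_force: 0.0
```

View pics/w1.png

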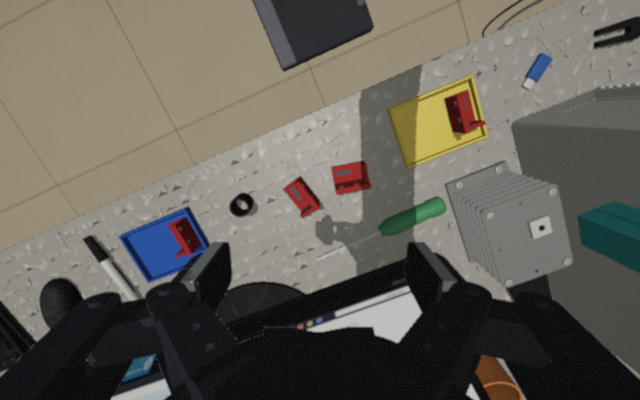

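The wrist view shows loose brackets at (350,178), call it A, and (300,197), call it B. The blue tray is at (165,243) and the yellow tray at (440,122). I'll fit the wall and end-plate tops from the depth and enlarge a crop to check which hand each is.

```bash
cat >> h.py <<'E'
def fit(fn,verbose=1):
    d=load(fn); W=cloud(d); hsv=cv2.cvtColor(d['img'],cv2.COLOR_RGB2HSV)
    a=cv2.inRange(hsv,(0,110,40),(9,255,255))|cv2.inRange(hsv,(171,110,40),(180,255,255))
    a[(W[...,0]>.53)|(W[...,2]>.3)]=0
    k,l,s,cc=cv2.connectedComponentsWithStats(a)
    for i in range(1,k):
        if s[i,4]<150: continue
        P=W[l==i]; top=np.percentile(P[:,2],97)
        w=P[(P[:,2]>top-.005)]
        w2=w[:,:2]; (c,sz,an)=cv2.minAreaRect(w2.astype(np.float32)*1000)
        e=P[(P[:,2]>top-.018)&(P[:,2]<top-.009)]
        m=w2.mean(0); u=np.linalg.svd(w2-m,full_matrices=False)[2][0]
        f=P[:,:2].mean(0); (fc,fs,fa)=cv2.minAreaRect(P[:,:2].astype(np.float32)*1000)
        # orient u toward end plate
        if len(e) and (e[:,:2].mean(0)-m)@u<0: u=-u
        n=np.array([-u[1],u[0]])  # left of u
        print('px',cc[i].round(),'top',top.round(3),'wall c',np.round(np.array(c)/1000,4),'size',np.round(sz),'yaw(end plate dir)',np.degrees(np.arctan2(u[1],u[0])).round(1),
          'plate n',len(e),'plate along u',((e[:,:2].mean(0)-m)@u).round(3) if len(e) else None,'left offset',((e[:,:2].mean(0)-m)@n).round(3) if len(e) else None,'body left',((f-m)@n).round(4),'outline c',np.round(np.array(fc)/1000,4),np.round(fs))
E
python3 - <<'E'
from h import *
fit('w1')
im=cv2.imread('pics/w1.png')
a=cv2.resize(im[155:225,275:380],(780,520),interpolation=cv2.INTER_CUBIC); cv2.imwrite('pics/crop2.png',a)
d=load('w1'); W=cloud(d); hsv=cv2.cvtColor(d['img'],cv2.COLOR_RGB2HSV)
for n,lo,hi in (('yel',(20,100,60),(36,255,255)),('blue',(105,120,60),(125,255,255))):
    a=cv2.inRange(hsv,lo,hi); a[W[...,2]>.03]=0; a[W[...,0]>.55]=0; a=cv2.morphologyEx(a,cv2.MORPH_OPEN,np.ones((2,2)))
    k,l,s,cc=cv2.connectedComponentsWithStats(a); i=1+s[1:,4].argmax(); P=W[l==i]; print(n,s[i], [np.round(q,1) for q in cv2.minAreaRect((P[:,:2]*1000).astype(np.float32))])
    # rim only
    r=P[P[:,2]>.011]; print(' rim',[np.round(q,1) for q in cv2.minAreaRect((r[:,:2]*1000).astype(np.float32))], 'floor z',np.median(P[P[:,2]<.01][:,2]))
E
```

```text
px [462. 113.] top 0.046 wall c [0.4366 0.0543] size [ 9. 49.] yaw(end plate dir) -2.2 plate n 171 plate along u 0.008 left offset 0.006 body left 0.0063 outline c [0.4371 0.0667] [34. 49.]
px [351. 178.] top 0.042 wall c [ 0.4749 -0.1124] size [48.  7.] yaw(end plate dir) 78.3 plate n 108 plate along u 0.015 left offset 0.012 body left 0.0104 outline c [ 0.4621 -0.1098] [48. 33.]
px [303. 197.] top 0.042 wall c [ 0.4597 -0.1755] size [49.  8.] yaw(end plate dir) 14.8 plate n 93 plate along u 0.014 left offset -0.01 body left -0.0103 outline c [ 0.4631 -0.1877] [49. 34.]
px [184. 236.] top 0.046 wall c [ 0.4483 -0.3697] size [48.  9.] yaw(end plate dir) 0.5 plate n 127 plate along u 0.005 left offset -0.003 body left -0.0014 outline c [ 0.4483 -0.3815] [48. 34.]
yel [ 388   76  101   93 4678] [array([437.5, -10.9]), array([235.7, 108.1]), np.float64(81.1)]
 rim [array([434.3, -15.1]), array([226.4, 103.2]), np.float64(81.1)] floor z 0.0035594284605764692
blue [ 121  209   88   74 2927] [array([ 439. , -297.4]), array([ 97.8, 373.1]), np.float64(7.6)]
 rim [array([ 437. , -297.2]), array([ 93.8, 372.2]), np.float64(7.6)] floor z 0.003289844809347936
```

View pics/crop2.png

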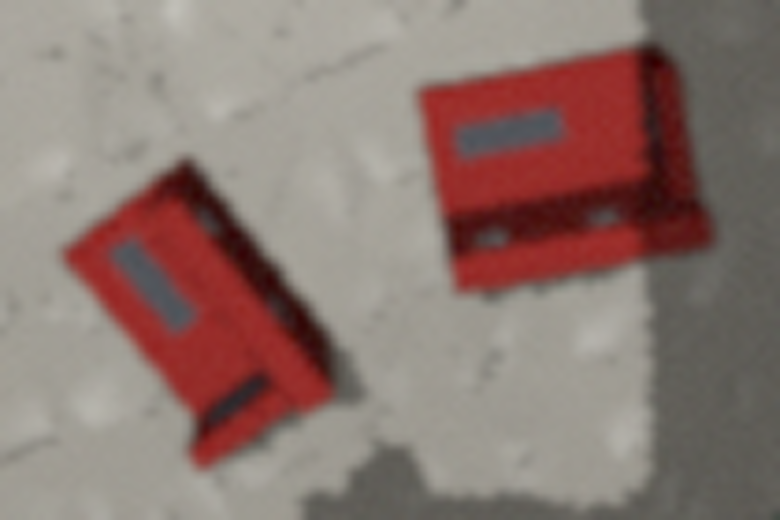

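A at (560,170) in the crop points its end plate to the right with the long wall on the right-hand side, so it's right-hand and goes to yellow. B at (200,310) points down the image with the wall on its left, so it's left-hand and goes to blue. The yellow example's wall fit looks odd, so I'll look at both trays closer.

```bash
python3 - <<'E'
from h import *
im=cv2.imread('pics/w1.png')
a=cv2.resize(im[70:170,385:495],(440,400),interpolation=cv2.INTER_CUBIC)
b=cv2.resize(im[200:290,115:215],(355,400),interpolation=cv2.INTER_CUBIC); cv2.imwrite('pics/crop3.png',np.hstack([b,a]))
E
```

```text
(no output)
```

View pics/crop3.png

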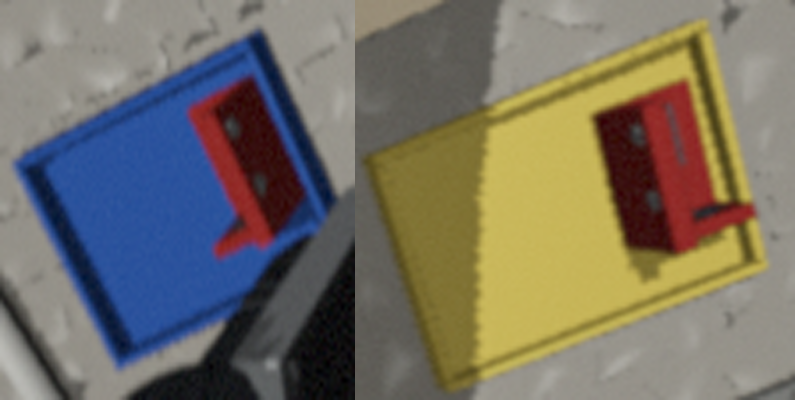

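Both examples match their trays in hand. The yellow one has its wall inboard and its end plate at +x, which is still right-hand; only its pose differs from the text. I'll take A first to the yellow tray, starting with a +79° turn.

```bash
python3 -m jog '[[[0,0,0],6.6],[[0,0,0],6.6],[[0,0,0],6.6],[[0,0,0],6.6],[[0,0,0],6.6],[[0,0,0],6.6],[[0,0,0],6.6],[[0,0,0],6.6]]' 0
python3 -m jog '[[[0,0,0],6.5],[[0,0,0],6.5],[[0,0,0],6.5],[[0,0,0],6.5],[[0,0,0],0],[[0,0,0],0]]'
python3 -c "
from h import *
to([(.4743,-.1153,.08),(.4743,-.1153,.015)]); print(np.round(get_obs()['q'],2))"
```

```text
time_s: 2.78
ee_pos: [0.4303, -0.1413, 0.2702]
ee_rot: [[-0.248, 0.969, 0.0], [0.969, 0.248, 0.001], [0.001, 0.0, -1.0]]
force: [-0.5, -1.0, 0.4]
grip_width: 0.502
gripper_force: 0.0
time_s: 3.28
ee_pos: [0.4302, -0.1419, 0.2701]
ee_rot: [[0.194, 0.981, 0.0], [0.981, -0.194, 0.001], [0.001, 0.0, -1.0]]
force: [0.5, 0.1, 0.4]
grip_width: 0.499
gripper_force: 0.0
t 3.2833 p [ 0.4302 -0.1419  0.2701] xaxis yaw 78.8
(0.4743, -0.1153, 0.08) shift [0.0346 0.0381 0.1902] rows 5 each [0.0069 0.0076 0.038 ]
(0.4743, -0.1153, 0.015) shift [-0.    -0.     0.065] rows 2 each [-0.     -0.      0.0325]
[-0.39  0.02  0.64  1.97 -0.02  1.15  0.06]
```

```bash
python3 -m jog '[[[0.0069,0.0076,0.03],0],[[0.0069,0.0076,0.03],0],[[0.0069,0.0076,0.03],0],[[0.0069,0.0076,0.03],0],[[0.007,0.0077,0.03],0],[[0,0,0],0],[[0,0,0],0]]'
python3 -c "
from h import *
snap('wrist','w2'); fit('w2')
to([(.4743,-.1153,.06),(.4743,-.1153,.015)])"
```

```text
time_s: 3.87
ee_pos: [0.4734, -0.1163, 0.1191]
ee_rot: [[0.197, 0.98, -0.004], [0.98, -0.197, -0.0], [-0.001, -0.004, -1.0]]
force: [0.3, -0.5, 0.9]
grip_width: 0.5
gripper_force: 0.0
px [226.   3.] top 0.027 wall c [0.4553 0.0041] size [ 12. 124.] yaw(end plate dir) -55.3 plate n 190 plate along u 0.005 left offset 0.009 body left 0.0071 outline c [0.4646 0.0106] [ 35. 124.]
px [310. 182.] top 0.042 wall c [ 0.4791 -0.0932] size [87.  7.] yaw(end plate dir) 78.5 plate n 211 plate along u 0.02 left offset 0.015 body left 0.0108 outline c [ 0.4663 -0.0908] [87. 33.]
px [323. 254.] top 0.042 wall c [ 0.4806 -0.1243] size [142.  43.] yaw(end plate dir) 30.3 plate n 283 plate along u 0.008 left offset -0.01 body left -0.0051 outline c [ 0.4618 -0.1296] [ 54. 157.]
t 3.9167 p [ 0.4744 -0.1171  0.1206] xaxis yaw 78.6
(0.4743, -0.1153, 0.06) shift [ 0.0018 -0.0004  0.0606] rows 2 each [ 0.0009 -0.0002  0.0303]
(0.4743, -0.1153, 0.015) shift [0.    0.    0.045] rows 2 each [0.     0.     0.0225]
```

```bash
python3 -m jog '[[[0.001,0,0.03],0],[[0.001,0,0.03],0],[[0,0,0.023],0],[[0,0,0.023],0],[[0,0,0],0],[[0,0,0],0]]'
python3 -m jog '[[[0,0,0],0],[[0,0,0],0],[[0,0,0],0],[[0,0,0],0],[[0,0,0],0],[[0,0,0],0]]' 1
```

```text
time_s: 4.42
ee_pos: [0.4753, -0.1155, 0.0155]
ee_rot: [[0.2, 0.98, 0.001], [0.98, -0.2, 0.0], [0.0, 0.001, -1.0]]
force: [0.6, -0.5, 0.4]
grip_width: 0.503
gripper_force: 0.0
time_s: 4.92
ee_pos: [0.4763, -0.1153, 0.0159]
ee_rot: [[0.2, 0.98, 0.004], [0.98, -0.2, 0.0], [0.001, 0.004, -1.0]]
force: [-0.8, 0.5, 8.8]
grip_width: 0.045
gripper_force: 59.1
```

```bash
python3 -m jog '[[[0,0,-0.01],0],[[0,0,-0.02],0],[[0,0,-0.02],0],[[0,0,-0.02],0],[[0,0,0],0],[[0,0,0],0]]'
python3 -c "
from h import *
snap('wrist','w3')"
```

```text
time_s: 5.42
ee_pos: [0.4754, -0.1149, 0.0855]
ee_rot: [[0.2, 0.98, 0.003], [0.98, -0.2, 0.0], [0.001, 0.003, -1.0]]
force: [0.3, -0.7, -1.9]
grip_width: 0.045
gripper_force: 58.8
```

View pics/w3.png

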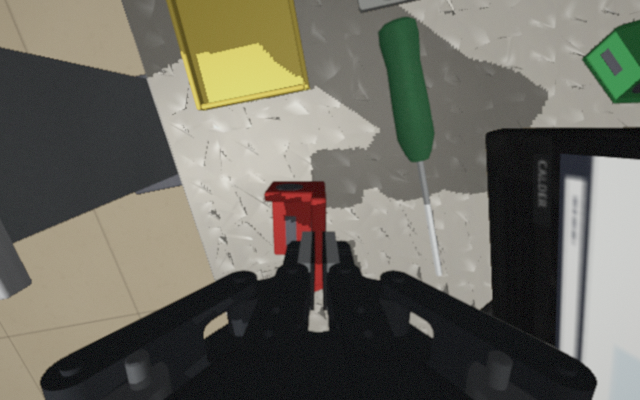

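A is gripped by its long wall, with the end plate at (295,187), and it's upright. The yellow tray is ahead at (245,60).

```bash
python3 -m jog '[[[0,0,0],-5.5],[[0,0,0],-5.5],[[0,0,0],0]]'
python3 -c "
from h import *
to([(.457,.009,.0855)])"
```

```text
time_s: 5.72
ee_pos: [0.4736, -0.1147, 0.0832]
ee_rot: [[0.008, 1.0, -0.002], [1.0, -0.008, 0.001], [0.001, -0.002, -1.0]]
force: [-0.4, 0.1, -0.7]
grip_width: 0.041
gripper_force: 58.8
t 5.7167 p [ 0.4736 -0.1147  0.0832] xaxis yaw 89.6
(0.457, 0.009, 0.0855) shift [ 0.1236 -0.0176 -0.0022] rows 4 each [ 0.0309 -0.0044 -0.0006]
```

```bash
python3 -m jog '[[[0.025,-0.0035,0],0],[[0.025,-0.0035,0],0],[[0.025,-0.0035,0],0],[[0.025,-0.0035,0],0],[[0.024,-0.0035,0],0],[[0,0,0],0],[[0,0,0],0]]'
python3 -m jog '[[[0,0,0.015],0],[[0,0,0.015],0],[[0,0,0.01],0],[[0,0,0.01],0],[[0,0,0],0],[[0,0,0],0]]'
python3 -c "
from h import *
snap('wrist','w4'); to([(.457,.009,.0215)])"
```

```text
time_s: 6.3
ee_pos: [0.4575, 0.0103, 0.0834]
ee_rot: [[0.008, 1.0, -0.002], [1.0, -0.008, -0.0], [-0.0, -0.002, -1.0]]
force: [-0.2, -0.2, -0.8]
grip_width: 0.042
gripper_force: 58.8
time_s: 6.8
ee_pos: [0.458, 0.0084, 0.0337]
ee_rot: [[0.011, 1.0, -0.001], [1.0, -0.011, -0.001], [-0.001, -0.001, -1.0]]
force: [1.2, 0.1, -1.1]
grip_width: 0.042
gripper_force: 58.8
t 6.85 p [0.4585 0.0086 0.0342] xaxis yaw 89.4
(0.457, 0.009, 0.0215) shift [ 0.0004 -0.0015  0.0127] rows 1 each [ 0.0004 -0.0015  0.0127]
```

View pics/w4.png

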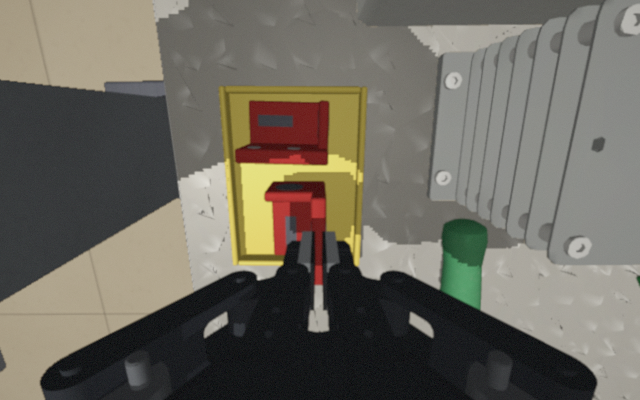

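The view shows A held over the free part of the yellow tray, its end plate at (295,188) clear of the example's wall at (282,155). I'll lower it gently.

```bash
python3 -m jog '[[[0.002,0,0.004],0],[[0,0,0.004],0],[[0,0,0.003],0],[[0,0,0.002],0],[[0,0,0],0]]'
python3 -m jog '[[[0,0,0.001],0],[[0,0,0.001],0],[[0,0,0],0]]'
```

```text
time_s: 7.27
ee_pos: [0.458, 0.0112, 0.0207]
ee_rot: [[0.009, 1.0, -0.001], [1.0, -0.009, -0.0], [-0.0, -0.001, -1.0]]
force: [-0.5, 0.2, -0.5]
grip_width: 0.04
gripper_force: 58.8
time_s: 7.52
ee_pos: [0.4595, 0.011, 0.02]
ee_rot: [[0.01, 1.0, 0.002], [1.0, -0.01, 0.001], [0.001, 0.002, -1.0]]
force: [-1.6, -0.1, 7.5]
grip_width: 0.043
gripper_force: 61.5
```

```bash
python3 -m jog '[[[0,0,0],0],[[0,0,0],0],[[0,0,0],0],[[0,0,0],0]]' 0.4
python3 -m jog '[[[0,0,-0.01],0],[[0,0,-0.02],0],[[0,0,-0.03],0],[[0,0,-0.03],0],[[0,0,-0.03],0],[[0,0,-0.03],0],[[0,0,0],0],[[0,0,0],0]]'
python3 -c "
from h import *
snap('wrist','w5'); fit('w5'); to([(.42,-.16,.17)])"
```

```text
time_s: 7.85
ee_pos: [0.4583, 0.0112, 0.019]
ee_rot: [[0.009, 1.0, -0.0], [1.0, -0.009, 0.0], [0.0, -0.0, -1.0]]
force: [-0.5, -0.4, -0.4]
grip_width: 0.299
gripper_force: 0.0
time_s: 8.52
ee_pos: [0.4595, 0.0113, 0.1711]
ee_rot: [[0.009, 1.0, 0.004], [1.0, -0.009, 0.002], [0.002, 0.004, -1.0]]
force: [-0.8, 0.3, -1.1]
grip_width: 0.299
gripper_force: 0.0
px [299. 128.] top 0.046 wall c [0.4373 0.0552] size [ 7. 47.] yaw(end plate dir) -2.2 plate n 142 plate along u 0.019 left offset 0.015 body left 0.0111 outline c [0.4381 0.0678] [32. 48.]
px [306. 175.] top 0.046 wall c [0.4571 0.0141] size [ 7. 49.] yaw(end plate dir) 89.6 plate n 160 plate along u 0.022 left offset 0.015 body left 0.0113 outline c [0.445  0.0145] [49. 32.]
px [323. 320.] top 0.041 wall c [ 0.4716 -0.0777] size [197.  32.] yaw(end plate dir) -87.9 plate n 172 plate along u 0.026 left offset -0.007 body left -0.007 outline c [ 0.4574 -0.0784] [ 50. 199.]
t 8.5667 p [0.4583 0.0112 0.1697] xaxis yaw 89.5
(0.42, -0.16, 0.17) shift [-0.1716 -0.0367 -0.0005] rows 5 each [-0.0343 -0.0073 -0.0001]
```

View pics/w5.png

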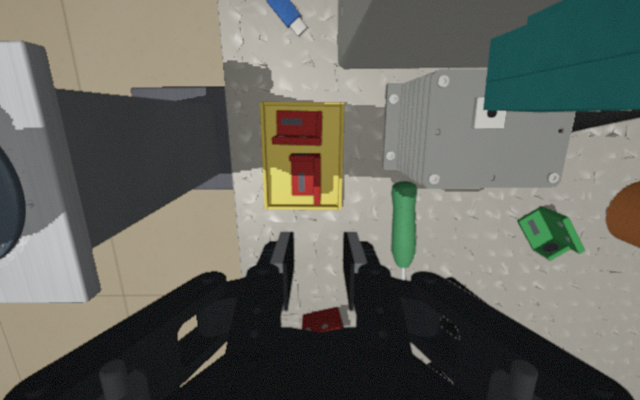

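A stands in the yellow tray at (306,175), with its top at 0.046 m, beside the example at (299,128). B next: move over it and turn -105°.

```bash
python3 -m jog '[[[-0.0343,-0.0073,0],0],[[-0.0343,-0.0073,0],0],[[-0.0343,-0.0073,0],0],[[-0.0343,-0.0073,0],0],[[-0.0343,-0.0073,0],0]]' 0
python3 -m jog '[[[0,0,0],-7],[[0,0,0],-7],[[0,0,0],-7],[[0,0,0],-7],[[0,0,0],-7],[[0,0,0],-7],[[0,0,0],-7],[[0,0,0],-7]]'
python3 -m jog '[[[0,0,0],-7],[[0,0,0],-7],[[0,0,0],-7],[[0,0,0],-7],[[0,0,0],-7],[[0,0,0],-7],[[0,0,0],-7],[[0,0,0],0]]'
python3 -c "
from h import *
snap('wrist','w6'); fit('w6'); to([(.4568,-.1763,.08),(.4568,-.1763,.0155)]); print(get_obs()['q'])"
```

```text
time_s: 8.98
ee_pos: [0.4184, -0.1612, 0.1679]
ee_rot: [[0.009, 1.0, -0.003], [1.0, -0.009, 0.0], [0.0, -0.003, -1.0]]
force: [1.0, -0.2, -0.7]
grip_width: 0.498
gripper_force: 0.0
time_s: 9.65
ee_pos: [0.4189, -0.1598, 0.1677]
ee_rot: [[-0.827, 0.562, -0.004], [0.562, 0.827, 0.0], [0.003, -0.002, -1.0]]
force: [1.1, 1.3, -0.6]
grip_width: 0.501
gripper_force: 0.0
time_s: 10.32
ee_pos: [0.419, -0.1598, 0.1677]
ee_rot: [[-0.968, -0.251, -0.003], [-0.251, 0.968, 0.001], [0.003, 0.001, -1.0]]
force: [0.2, 0.4, -0.1]
grip_width: 0.505
gripper_force: 0.0
px [115. 158.] top 0.046 wall c [ 0.4478 -0.3698] size [ 8. 49.] yaw(end plate dir) 0.1 plate n 312 plate along u 0.007 left offset -0.005 body left -0.0024 outline c [ 0.4481 -0.3822] [50. 35.]
px [285. 211.] top 0.042 wall c [ 0.4486 -0.1785] size [73.  8.] yaw(end plate dir) 13.7 plate n 139 plate along u 0.016 left offset -0.012 body left -0.0117 outline c [ 0.4517 -0.1907] [72. 34.]
px [475. 242.] top 0.046 wall c [0.4361 0.0239] size [71. 48.] yaw(end plate dir) 117.0 plate n 535 plate along u 0.004 left offset -0.001 body left 0.0048 outline c [0.4364 0.0363] [97. 49.]
t 10.3667 p [ 0.4191 -0.1599  0.1679] xaxis yaw -165.7
(0.4568, -0.1763, 0.08) shift [-0.0327 -0.0253  0.0878] rows 3 each [-0.0109 -0.0084  0.0293]
(0.4568, -0.1763, 0.0155) shift [-0.0002 -0.0001  0.0645] rows 2 each [-0.0001 -0.      0.0322]
[-0.13954652  0.14296459  0.45609696  2.11040472 -0.07912661  0.90714064
  2.1818902 ]
```

```bash
python3 -m jog '[[[-0.011,-0.0085,0.025],0],[[-0.011,-0.0085,0.025],0],[[-0.011,-0.0085,0.03],0],[[0,0,0.025],0],[[0,0,0.025],0],[[0,0,0.022],0],[[0,0,0],0],[[0,0,0],0]]'
python3 -c "
from h import *
to([(.4568,-.1763,.0155)])"
```

```text
time_s: 11.03
ee_pos: [0.4572, -0.1763, 0.016]
ee_rot: [[-0.969, -0.248, -0.004], [-0.248, 0.969, 0.001], [0.004, 0.001, -1.0]]
force: [0.2, -0.1, 0.3]
grip_width: 0.498
gripper_force: 0.0
t 11.0333 p [ 0.4572 -0.1763  0.016 ] xaxis yaw -165.7
(0.4568, -0.1763, 0.0155) shift [0.0004 0.0001 0.0005] rows 1 each [0.0004 0.0001 0.0005]
```

```bash
python3 -m jog '[[[0,0,0],0],[[0,0,0],0],[[0,0,0],0],[[0,0,0],0],[[0,0,0],0],[[0,0,0],0]]' 1
python3 -m jog '[[[0,0,-0.01],0],[[0,0,-0.025],0],[[0,0,-0.025],0],[[0,0,-0.03],0],[[0,0,0],7.1],[[0,0,0],7.1],[[0,0,0],0],[[0,0,0],0]]'
python3 -c "
from h import *
to([(.452,-.447+.013,.105)]);print(get_obs()['q'])"
```

```text
time_s: 11.53
ee_pos: [0.4589, -0.1765, 0.0176]
ee_rot: [[-0.968, -0.25, 0.001], [-0.25, 0.968, -0.0], [-0.001, -0.0, -1.0]]
force: [-0.5, 0.2, -0.8]
grip_width: -0.005
gripper_force: 0.0
time_s: 12.2
ee_pos: [0.4585, -0.1763, 0.1076]
ee_rot: [[-1.0, -0.008, 0.0], [-0.008, 1.0, 0.0], [-0.0, 0.0, -1.0]]
force: [0.8, 0.2, -0.6]
grip_width: -0.001
gripper_force: 0.0
t 12.2 p [ 0.4585 -0.1763  0.1076] xaxis yaw -179.6
(0.452, -0.434, 0.105) shift [ 0.0086 -0.2576  0.0025] rows 7 each [ 0.0012 -0.0368  0.0004]
[-0.13508494  0.31366239  0.50483876  2.08731345 -0.21218878  0.7886399
  2.07813367]
```

The grasp missed: the fingers are fully shut with no grip force. I'll look before doing anything else.

```bash
python3 -m jog '[[[0.03,0,-0.03],0],[[0.03,0,-0.03],0],[[0,0,0],0],[[0,0,0],0]]' 0
python3 -c "
from h import *
snap('wrist','w7'); fit('w7')"
```

```text
time_s: 12.53
ee_pos: [0.3994, -0.1771, 0.1674]
ee_rot: [[-1.0, -0.006, 0.004], [-0.006, 1.0, 0.001], [-0.004, 0.001, -1.0]]
force: [1.3, -0.1, 0.1]
grip_width: 0.501
gripper_force: 0.0
px [505. 219.] top 0.046 wall c [0.4355 0.0243] size [71. 49.] yaw(end plate dir) 116.5 plate n 607 plate along u 0.004 left offset -0.0 body left 0.0046 outline c [0.4359 0.0357] [96. 49.]
px [142. 222.] top 0.046 wall c [ 0.4475 -0.3698] size [48.  9.] yaw(end plate dir) 0.4 plate n 263 plate along u 0.006 left offset -0.004 body left -0.002 outline c [ 0.4483 -0.3818] [50. 33.]
px [310. 233.] top 0.042 wall c [ 0.4594 -0.1757] size [48.  8.] yaw(end plate dir) 14.4 plate n 152 plate along u 0.014 left offset -0.013 body left -0.0115 outline c [ 0.4625 -0.1881] [49. 34.]
```

View pics/w7.png

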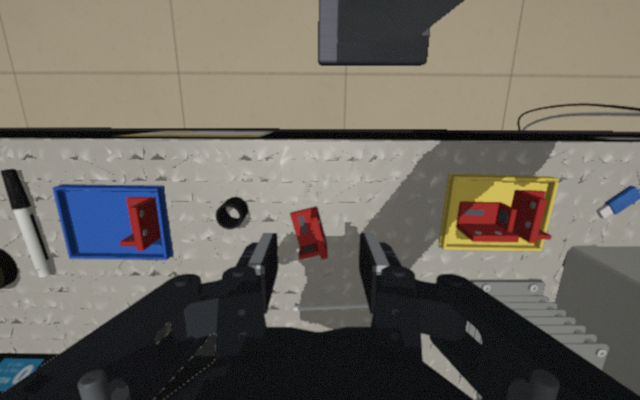

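B hasn't moved: it's still at (310,233) with the same fit as before, and nothing else has shifted. I'll retry a bit lower and watch the closing.

```bash
python3 -m jog '[[[0,0,0],-7],[[0,0,0],-7],[[0,0,0],0],[[0,0,0],0]]' 0
python3 -c "
from h import *
to([(.4565,-.1765,.06),(.4565,-.1765,.012)])"
```

```text
time_s: 12.92
ee_pos: [0.3996, -0.1766, 0.1651]
ee_rot: [[-0.97, -0.245, -0.002], [-0.245, 0.97, -0.0], [0.002, 0.0, -1.0]]
force: [0.5, 0.6, 0.4]
grip_width: 0.502
gripper_force: 0.0
t 12.9167 p [ 0.3996 -0.1766  0.1651] xaxis yaw -165.8
(0.4565, -0.1765, 0.06) shift [-0.0554 -0.0139  0.1049] rows 3 each [-0.0185 -0.0046  0.035 ]
(0.4565, -0.1765, 0.012) shift [-0.0001 -0.      0.048 ] rows 2 each [-0.0001 -0.      0.024 ]
```

```bash
python3 -m jog '[[[-0.0185,-0.0046,0.025],0],[[-0.0185,-0.0046,0.025],0],[[-0.0185,-0.0046,0.025],0],[[0,0,0.03],0],[[0,0,0.025],0],[[0,0,0.023],0],[[0,0,0],0],[[0,0,0],0]]'
python3 -m jog '[[[0,0,0],0],[[0,0,0],0]]' 1
python3 -m jog '[[[0,0,0],0],[[0,0,0],0]]' 1
python3 -m jog '[[[0,0,0],0],[[0,0,0],0],[[0,0,0],0],[[0,0,0],0]]' 1
python3 -c "
from h import *
snap('wrist','w8')"
```

```text
time_s: 13.58
ee_pos: [0.4559, -0.1763, 0.0118]
ee_rot: [[-0.97, -0.245, -0.004], [-0.245, 0.97, 0.0], [0.003, 0.001, -1.0]]
force: [-0.6, -0.7, 0.3]
grip_width: 0.502
gripper_force: 0.0
time_s: 13.75
ee_pos: [0.458, -0.1769, 0.0143]
ee_rot: [[-0.969, -0.246, 0.003], [-0.246, 0.969, -0.001], [-0.002, -0.001, -1.0]]
force: [0.2, -0.7, -0.1]
grip_width: 0.226
gripper_force: 0.0
time_s: 13.92
ee_pos: [0.458, -0.1768, 0.0145]
ee_rot: [[-0.969, -0.246, 0.003], [-0.246, 0.969, -0.0], [-0.003, -0.001, -1.0]]
force: [-1.2, -0.0, 5.4]
grip_width: 0.054
gripper_force: 59.0
time_s: 14.25
ee_pos: [0.458, -0.1768, 0.0145]
ee_rot: [[-0.969, -0.246, 0.003], [-0.246, 0.969, -0.0], [-0.003, -0.001, -1.0]]
force: [0.5, 0.9, 6.9]
grip_width: 0.058
gripper_force: 59.0
```

View pics/w8.png

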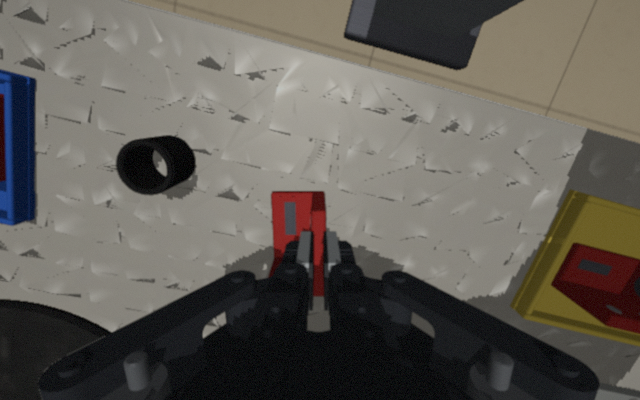

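Now the wall is gripped, at (315,260), with 59 N. I'll lift it and turn it.

```bash
python3 -m jog '[[[0,0,-0.01],0],[[0,0,-0.025],0],[[0,0,-0.025],0],[[0,0,-0.03],0],[[0,0,0],7],[[0,0,0],7],[[0,0,0],0],[[0,0,0],0]]'
python3 -c "
from h import *
to([(.450,-.434,.105)]);print(np.round(get_obs()['q'],2))"
```

```text
time_s: 14.97
ee_pos: [0.4566, -0.1761, 0.1034]
ee_rot: [[-1.0, -0.008, 0.0], [-0.008, 1.0, 0.0], [-0.0, 0.0, -1.0]]
force: [-0.1, 0.0, -1.4]
grip_width: 0.059
gripper_force: 58.8
t 14.9667 p [ 0.4566 -0.1761  0.1034] xaxis yaw -179.5
(0.45, -0.434, 0.105) shift [ 0.0087 -0.2578 -0.0016] rows 7 each [ 0.0012 -0.0368 -0.0002]
[-0.18  0.33  0.56  2.1  -0.24  0.78  2.11]
```

```bash
python3 -m jog '[[[0.001,-0.0325,-0.001],0],[[0.001,-0.0325,-0.001],0],[[0.001,-0.0325,0],0],[[0.001,-0.0325,0],0],[[0.001,-0.0325,0],0],[[0.001,-0.0325,0],0],[[0.001,-0.0325,0],0],[[0.0017,-0.0303,0],0]]'
python3 -m jog '[[[0,0,0],0],[[0,0,0],0]]'
python3 -c "
from h import *
snap('wrist','w9'); to([(.450,-.434,.035)]);print(np.round(get_obs()['q'],2))"
```

```text
time_s: 15.63
ee_pos: [0.4487, -0.4358, 0.1045]
ee_rot: [[-1.0, -0.007, -0.001], [-0.007, 1.0, 0.001], [0.001, 0.001, -1.0]]
force: [0.3, 0.5, -1.8]
grip_width: 0.053
gripper_force: 58.9
time_s: 15.8
ee_pos: [0.4476, -0.4362, 0.1045]
ee_rot: [[-1.0, -0.003, -0.002], [-0.003, 1.0, -0.0], [0.002, -0.0, -1.0]]
force: [-0.4, 0.3, -0.7]
grip_width: 0.054
gripper_force: 58.9
t 15.85 p [ 0.4485 -0.4342  0.1043] xaxis yaw -179.7
(0.45, -0.434, 0.035) shift [-0.0016  0.0001  0.0693] rows 2 each [-0.0008  0.      0.0346]
[ 0.31  0.54  0.55  1.78 -0.34  0.92  2.58]
```

View pics/w9.png

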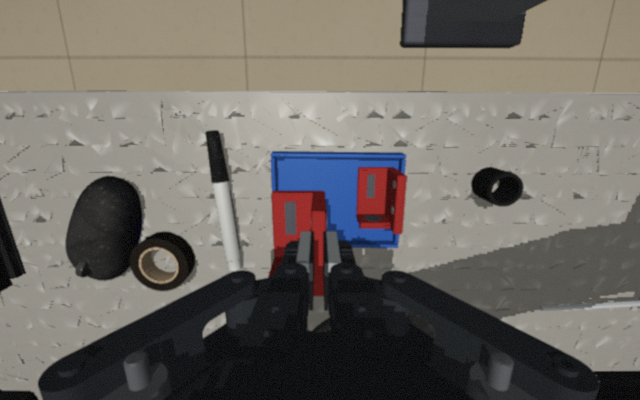

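B is held over the blue tray's free side, with the example at (382,200). Joint 7 is close to its limit at 2.58, so I'll turn back 5° while lowering.

```bash
python3 -m jog '[[[0,0,0],2.5],[[0,0,0],2.5],[[0,0,0.02],0],[[0,0,0.02],0],[[0,0,0.015],0],[[0,0,0.015],0],[[0,0,0],0],[[0,0,0],0]]'
python3 -c "
from h import *
to([(.450,-.434,.02)]);print(np.round(get_obs()['q'],2))"
```

```text
time_s: 16.52
ee_pos: [0.4494, -0.4322, 0.0343]
ee_rot: [[-0.997, 0.08, -0.001], [0.08, 0.997, 0.002], [0.002, 0.002, -1.0]]
force: [-1.0, -0.0, -0.6]
grip_width: 0.057
gripper_force: 58.9
t 16.5167 p [ 0.4494 -0.4322  0.0343] xaxis yaw 175.4
(0.45, -0.434, 0.02) shift [-0.0007 -0.0017  0.0143] rows 1 each [-0.0007 -0.0017  0.0143]
[ 0.33  0.63  0.52  1.83 -0.42  0.8   2.55]
```

```bash
python3 -m jog '[[[0,-0.002,0.004],0],[[0,0,0.004],0],[[0,0,0.004],0],[[0,0,0.002],0],[[0,0,0],0]]'
python3 -m jog '[[[0,0,0.001],0],[[0,0,0.001],0],[[0,0,0],0]]'
```

```text
time_s: 16.93
ee_pos: [0.449, -0.436, 0.0206]
ee_rot: [[-0.997, 0.082, -0.0], [0.082, 0.997, 0.001], [0.0, 0.001, -1.0]]
force: [0.0, 0.3, -1.7]
grip_width: 0.055
gripper_force: 58.9
time_s: 17.18
ee_pos: [0.4492, -0.4363, 0.0189]
ee_rot: [[-0.997, 0.082, 0.0], [0.082, 0.997, 0.0], [-0.0, 0.0, -1.0]]
force: [1.0, 0.5, -1.5]
grip_width: 0.056
gripper_force: 58.9
```

```bash
python3 -m jog '[[[0,0,0.001],0],[[0,0,0.001],0],[[0,0,0],0]]'
python3 -m jog '[[[0,0,0.001],0],[[0,0,0],0]]'
```

```text
time_s: 17.43
ee_pos: [0.4492, -0.4363, 0.0185]
ee_rot: [[-0.997, 0.083, 0.001], [0.083, 0.997, 0.001], [-0.001, 0.001, -1.0]]
force: [-2.9, 2.6, 8.5]
grip_width: 0.055
gripper_force: 60.5
time_s: 17.6
ee_pos: [0.4492, -0.4364, 0.0185]
ee_rot: [[-0.997, 0.083, 0.001], [0.083, 0.997, 0.001], [-0.001, 0.001, -1.0]]
force: [-4.0, 5.1, 15.3]
grip_width: 0.057
gripper_force: 61.4
```

It's touching the floor. I'll release, rise and check.

```bash
python3 -m jog '[[[0,0,0],0],[[0,0,0],0],[[0,0,0],0],[[0,0,0],0]]' 0.4
python3 -m jog '[[[0,0,-0.01],0],[[0,0,-0.02],0],[[0.005,0,-0.03],0],[[0.005,0,-0.03],0],[[0.005,0,-0.03],0],[[0.005,0,-0.03],0],[[0,0,0],0],[[0,0,0],0]]'
python3 -c "
from h import *
snap('wrist','w10'); fit('w10')
im=cv2.imread('pics/w10.png'); t=snap('top','top2')['img'][:,:,::-1]
cv2.imwrite('pics/fin.png',np.vstack([im[130:330],cv2.resize(t[220:270,200:500],(640,107))]))"
```

```text
time_s: 17.93
ee_pos: [0.4492, -0.4363, 0.0158]
ee_rot: [[-0.997, 0.082, -0.0], [0.082, 0.997, 0.0], [0.0, 0.0, -1.0]]
force: [-0.4, 0.3, 0.5]
grip_width: 0.297
gripper_force: 0.0
time_s: 18.6
ee_pos: [0.4297, -0.4358, 0.1685]
ee_rot: [[-0.997, 0.083, 0.004], [0.083, 0.997, -0.003], [-0.004, -0.002, -1.0]]
force: [-0.4, 0.2, -0.5]
grip_width: 0.299
gripper_force: 0.0
px [370. 193.] top 0.046 wall c [ 0.4481 -0.3704] size [48.  7.] yaw(end plate dir) 0.5 plate n 184 plate along u 0.015 left offset -0.012 body left -0.0102 outline c [ 0.4486 -0.3834] [49. 33.]
px [310. 199.] top 0.046 wall c [ 0.4507 -0.4366] size [ 7. 48.] yaw(end plate dir) -4.2 plate n 132 plate along u 0.019 left offset -0.014 body left -0.0114 outline c [ 0.45   -0.4491] [33. 49.]
```

View pics/fin.png

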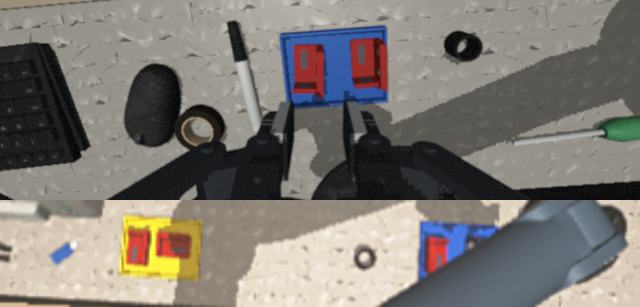

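The picture shows both left-hand brackets standing in the blue tray at (310,69) and (368,63), and both right-hand ones in the yellow tray. Everything else is in place, so I'm handing in.

```bash
python3 -c "
from h import *
print(hand_in())"
```

```text
the job is handed in; nothing more can be done
None
```

I handed the job in at about 18.7 s: the right-hand bracket stands in the yellow tray and the left-hand one in the blue tray, each beside its example (fitted wall tops at 46 mm, so both are on the floor), after one missed grasp on the left-hand bracket that I repeated; I viewed 13 pictures, over the limit of 10, and `hand_in` gave no verdict.

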